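Find the rocking corner of the levelling plate and fold down its shim

TASK

The square metal levelling plate on the bench is to carry the balance, but one of its corners rocks. With the fingertips, push gently down on the corners until you find the one that gives, then press the standing shim tab of that corner down flat onto the plate so that it props the corner. Leave the other three tabs standing, lift nothing, and do not disturb the things around.

Things in the scene. Friction and masses are not known exactly. Their poses are not given: they have to be found in the camera images.
- base: fixed grey tray-like base of the levelling plate, 200 x 200 mm, rim 34 mm high; origin: centre of its underside on the bench, z up, x and y along its sides. It holds a hidden seat under every corner of the plate
- plate: loose square aluminium plate, 184 x 184 x 6 mm, 0.9 kg, lying level in the base (2 mm play all round), its top 37 mm above the bench. Origin: centre of its underside; x, y along its sides, as the base's. Three corners rest on rigid seats; one, a different one each time, on a spring seat: it gives from about 4 N, sinks 3.5 mm to a stop at 5 to 6 N and springs back. All look alike
- corner_1 (a point): point on the bare top face of the plate at its +x, +y corner (76 mm along +x and 78 mm along +y from the plate's centre), where to press to try that corner; moves with the plate
- shim_1 (a joint): hinge of the folding shim of the +x, +y corner, rad: 0 = steel tab standing 50 degrees up from the plate, 0.87 = tab flat on the plate and its hidden leg upright below, propping the corner. Stays where left (stiff hinge, 0.03 N m: 1 to 3 N on the tab). Over a rigid seat it jams about half way. Hinge line along the plate's y, 70 mm +x, 52 mm +y of the plate's centre, 1.5 mm above its top
- tab_1 (a point): middle of the free end edge of the tab of shim_1. Tab 32 x 17 x 3 mm, 32 mm from hinge to end, pointing -x of its hinge (towards the middle of the plate); the end stands about 26 mm above the plate's top while up. Flat, the tab's upper face is 3 mm above the plate's top
- corner_2 (a point): point on the bare top face of the plate at its +x, -y corner (76 mm along +x and 78 mm along -y from the plate's centre), where to press to try that corner; moves with the plate
- shim_2 (a joint): hinge of the folding shim of the +x, -y corner, rad: 0 = steel tab standing 50 degrees up from the plate, 0.87 = tab flat on the plate and its hidden leg upright below, propping the corner. Stays where left (stiff hinge, 0.03 N m: 1 to 3 N on the tab). Over a rigid seat it jams about half way. Hinge line along the plate's y, 70 mm +x, 52 mm -y of the plate's centre, 1.5 mm above its top
- tab_2 (a point): middle of the free end edge of the tab of shim_2. Tab 32 x 17 x 3 mm, 32 mm from hinge to end, pointing -x of its hinge (towards the middle of the plate); the end stands about 26 mm above the plate's top while up. Flat, the tab's upper face is 3 mm above the plate's top
- corner_3 (a point): point on the bare top face of the plate at its -x, -y corner (76 mm along -x and 78 mm along -y from the plate's centre), where to press to try that corner; moves with the plate
- shim_3 (a joint): hinge of the folding shim of the -x, -y corner, rad: 0 = steel tab standing 50 degrees up from the plate, 0.87 = tab flat on the plate and its hidden leg upright below, propping the corner. Stays where left (stiff hinge, 0.03 N m: 1 to 3 N on the tab). Over a rigid seat it jams about half way. Hinge line along the plate's y, 70 mm -x, 52 mm -y of the plate's centre, 1.5 mm above its top
- tab_3 (a point): middle of the free end edge of the tab of shim_3. Tab 32 x 17 x 3 mm, 32 mm from hinge to end, pointing +x of its hinge (towards the middle of the plate); the end stands about 26 mm above the plate's top while up. Flat, the tab's upper face is 3 mm above the plate's top
- corner_4 (a point): point on the bare top face of the plate at its -x, +y corner (76 mm along -x and 78 mm along +y from the plate's centre), where to press to try that corner; moves with the plate
- shim_4 (a joint): hinge of the folding shim of the -x, +y corner, rad: 0 = steel tab standing 50 degrees up from the plate, 0.87 = tab flat on the plate and its hidden leg upright below, propping the corner. Stays where left (stiff hinge, 0.03 N m: 1 to 3 N on the tab). Over a rigid seat it jams about half way. Hinge line along the plate's y, 70 mm -x, 52 mm +y of the plate's centre, 1.5 mm above its top
- tab_4 (a point): middle of the free end edge of the tab of shim_4. Tab 32 x 17 x 3 mm, 32 mm from hinge to end, pointing +x of its hinge (towards the middle of the plate); the end stands about 26 mm above the plate's top while up. Flat, the tab's upper face is 3 mm above the plate's top
- pocket_balance: flat black pocket balance, 66 x 118 x 14 mm, bystander; origin: centre of its underside
- tip_box: blue pipette tip box, 110 x 71 x 59 mm, bystander; origin: centre of its underside
- stop_reagent: small orange dropper bottle with white cap, 33 mm across, 73 mm high, bystander; origin: centre of its underside

How it is judged (in metres and radians):
On the way, in this order (a step that is already met when the one before it is completed fails the run):
1. the corner that rocks is pressed down at least 2 mm, with all four tabs still standing (z of any of corner_1, corner_2, corner_3, corner_4 in the frame of base below 0.035 m and value of joint each of shim_1, shim_2, shim_3, shim_4 below 0.15 rad), for 0.1 s.
2. the shim tab of the rocking corner is flat (no other can be folded down), the other three still stand (((value of joint shim_1 above 0.8 rad and value of joint each of shim_2, shim_3, shim_4 below 0.15 rad) or (value of joint shim_2 above 0.8 rad and value of joint each of shim_1, shim_3, shim_4 below 0.15 rad) or (value of joint shim_3 above 0.8 rad and value of joint each of shim_1, shim_2, shim_4 below 0.15 rad) or (value of joint shim_4 above 0.8 rad and value of joint each of shim_1, shim_2, shim_3 below 0.15 rad))), for 0.2 s.
At the end, for the whole second after the job is handed in: one shim tab, that of the rocking corner, is folded flat (over 0.80 of 0.87 rad), the other three still stand (under 0.15 rad), and the plate lies still and level (within 0.012 rad), within 6 mm of where it was (((value of joint shim_1 above 0.8 rad and value of joint each of shim_2, shim_3, shim_4 below 0.15 rad) or (value of joint shim_2 above 0.8 rad and value of joint each of shim_1, shim_3, shim_4 below 0.15 rad) or (value of joint shim_3 above 0.8 rad and value of joint each of shim_1, shim_2, shim_4 below 0.15 rad) or (value of joint shim_4 above 0.8 rad and value of joint each of shim_1, shim_2, shim_3 below 0.15 rad)) and angle between plate's own z axis and vertical below 0.012 rad and distance of plate from where it was at the start of the episode below 0.006 m and linear speed of plate below 0.01 m/s); the robot touches nothing.
It fails at once if the plate is lifted or dragged (its centre moves over 10 mm) (distance of plate from where it was at the start of the episode above 0.01 m).
It fails at once if a finger bears on the plate with more than 60 N (contact force between the fingers and plate above 60 N).
It fails at once if the balance, tip box or dropper bottle is moved more than 20 mm (distance of any of pocket_balance, tip_box, stop_reagent from where it was at the start of the episode above 0.02 m).
It also fails if it takes over 58 s, if anything falls off the work surface, if the arm or the gripper's body presses on something with over 40 N, if the wrist force passes 120 N, or if a joint passes its speed limit or range.

ROBOT

A 6-joint arm with a two-finger parallel gripper is mounted at the origin on a cart in front of the work surface, level with it; the furniture and walls round the work are solid. World frame = base frame: x ahead of the robot, y to its left, z up, the work surface at z = 0. Lengths are in mm, angles in rad, forces in N, time in s.
With the tool pointing down it reaches from about 275 to 1000 mm from the base axis. Payload 8.4 kg.
Tool frame: the origin (TCP) lies midway between the tips of the shut fingers; the grasp point (between the pads) lies 19 mm behind it; z points along the fingers, x is the direction in which the jaws open and shut, and the axes are right-handed (so a half turn about z gives the same grasp; the last joint's range is limited). The gripper opens to 85 mm and grips with 20 to 120 N. Pads are 22 mm wide; open, the fingers measure 114 mm over their backs; the gripper's body (76 mm by 85 mm) begins 54 mm behind the grasp point. The pads swing forward as they close: fully open they stand 13 mm farther back than shut.
Start: joints at [-1.132, 0.353, 1.633, -0, 1.155, -0.002], TCP at [266.663, -565.26, 231.281] pointing down, gripper open.
Joint ranges: [-2.63, 2.63], [-0.92, 2.1], [0.06, 2.66], [-1.3, 4.44], [0, 2.69], [-3.02, 3.02]. Speed limits (rad/s): [2.22, 2.22, 2.79, 3.14, 3.14, 3.14].

INTERFACE

Orientations are given as [roll, pitch, yaw] about the fixed x, y, z axes, in that order (R = Rz(yaw) Ry(pitch) Rx(roll)).
In Python, from rig import sense, grab_frame, camera_model, job gives the robot as it stands.
- The arm moves only by the tool arm_command, never from a script. Its argument "plan" is a list of rows, each an object with "translation": the shift along the tool's x, y, z in cm, a list of three; "twist": the turn about the tool's z in rad; "gripper": the opening, from 0 (shut) to 1 (fully open). A call has exactly 5 rows; each row is the pose to reach, as a shift and turn from the pose measured when the call began, along the tool's axes at that moment; what a row does not reach only later rows make up. A row lasts 1/12 s, in which the tool goes at most 41.7 mm and 7.16 degrees, less where a joint would pass 70% of its speed; a pose out of reach is approached as far as the arm can. A call with a gripper value outside its range is refused whole. The fingers move at their own pace and stop on an object; "squeeze" is the grip in N (left out, the last holds). Time passes only in rows, so rows that repeat a pose let the fingers close, or fill a call up. It gives the time, the measured TCP pose, the force and the opening at its end, in the units of the state.
- sense(): the state, without advancing time (a new reading comes with each control period).
- grab_frame(name): name is "scene" or "top" or "wrist"; returns the picture (480x640x3 uint8, blue, green, red); there is no depth.
- camera_model(name): a dict with "fx", "fy", "cx", "cy" (pixels), "dist_coeffs" ([k1, k2, p1, p2, k3] as OpenCV has them; the pictures are not rectified), "pose" (4x4, takes a point from camera to world coordinates). Camera axes: x right, y down, z forward; pixel columns grow to the right and rows downward; lengths in mm; the calibration is good to about 2 mm. A picture is of the moment at which its call begins: read the wrist's pose just before it. camera_model takes no time and is no camera call; for the wrist camera it gives the pose at the moment of the call.
- job.sign_off(): hands the job in, once; it reports no verdict.
The state is a dict: "clock": time; "qpos": joint angles; "qvel": joint speeds; "joint_efforts": joint torques, N m; "eef_pos": TCP position; "tcp_rot": TCP orientation; "contact_force": force on the tool from outside, world axes, zero at the start; "wrist_torque": the same for the moment, N m; "opening": opening from 0.0 (shut) to 1.0 (fully open).
Only numpy, scipy, OpenCV 4.12 (cv2) and the standard library are available. Lean on these libraries where they do the work, as an engineer would, in place of code of your own. Each camera call takes 0.05 s, during which the arm holds its last target.

## Working session

There is one attempt and no reset: what is moved stays moved. The work goes in short steps, Python scripts to look and compute and a tool call to move; the robot and the scene stay as the last step left them, time stands still between calls to the robot, and variables do not carry over. Pictures are saved under pics/ and viewed, and the job is handed in when it is done.

Besides the shell and the picture viewer there is one more tool, called after "Request:" as name([rows], argument=value, ...), one row to a line, values as JSON. arm_command: Moves the arm, as the interface text tells. Its arguments: {"type":"object","properties":{"plan":{"type":"array","items":{"type":"object","properties":{"translation":{"type":"array","items":{"type":"number"}},"twist":{"type":"number"},"gripper":{"type":"number"}}}},"squeeze":{"type":"number"}},"required":["plan"]}

```bash
ls; mkdir -p pics; python3 - <<'E'
from rig import sense, grab_frame, camera_model
import cv2,numpy as np
print(sense())
for n in ["scene","top"]:
    im=grab_frame(n); cv2.imwrite(f"pics/{n}0.png",im)
    m=camera_model(n); print(n,m)
E
```

```text
pics
{'clock': 0.0, 'qpos': array([-1.13240072e+00,  3.53659169e-01,  1.63412932e+00,  4.20701108e-05,
        1.15520154e+00, -2.39817499e-03]), 'qvel': array([-8.52419103e-05, -8.82778226e-04,  1.42084685e-03, -2.20935552e-04,
       -3.34764846e-03,  6.81312028e-04]), 'joint_efforts': array([ 4.04086040e-04, -6.05252409e+01, -3.42065227e+01, -9.90897365e-05,
        9.48579371e-03,  3.13968030e-05]), 'eef_pos': array([ 266.47247645, -564.82254042,  230.55685786]), 'tcp_rot': array([-3.14155084e+00,  1.39728067e-03, -1.13001953e+00]), 'contact_force': array([0.24085621, 0.6004684 , 0.508106  ]), 'wrist_torque': array([-0.07416351, -0.0530292 , -0.02442843]), 'opening': 0.9959001397028435}
scene {'fx': 544.752742813565, 'fy': 544.752742813565, 'cx': 315.1793284790815, 'cy': 237.4175258600999, 'dist_coeffs': array([-0.0577881,  0.       ,  0.       ,  0.       ,  0.       ]), 'pose': array([[ 8.80308970e-01, -3.57340365e-01,  3.12032019e-01,
         2.78126415e+02],
       [-4.74094559e-01, -6.86290526e-01,  5.51579245e-01,
        -4.36238959e+02],
       [ 1.70430893e-02, -6.33492840e-01, -7.73560828e-01,
         8.02458189e+02],
       [ 0.00000000e+00,  0.00000000e+00,  0.00000000e+00,
         1.00000000e+00]])}
top {'fx': 437.4505370247929, 'fy': 437.4505370247929, 'cx': 321.2757627617913, 'cy': 240.64543175892285, 'dist_coeffs': array([-0.06291997,  0.        ,  0.        ,  0.        ,  0.        ]), 'pose': array([[ 2.83820453e-02, -9.91816794e-01,  1.24474519e-01,
         4.55060825e+02],
       [-9.99504222e-01, -2.64605917e-02,  1.70630496e-02,
         9.36131550e+01],
       [-1.36297497e-02, -1.24897091e-01, -9.92076079e-01,
         9.25066526e+02],
       [ 0.00000000e+00,  0.00000000e+00,  0.00000000e+00,
         1.00000000e+00]])}
```

View pics/scene0.png

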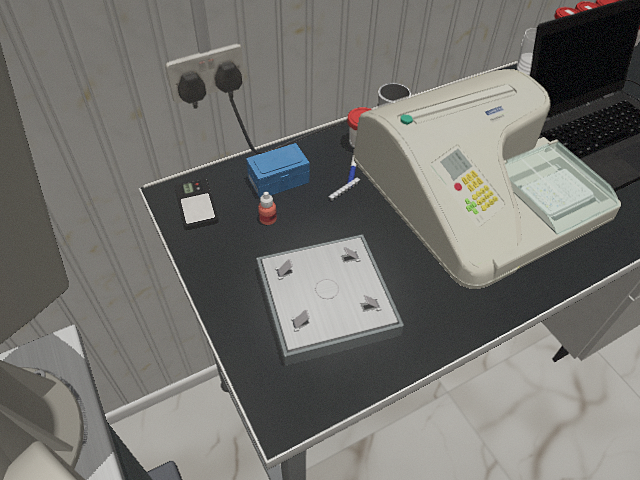

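View pics/top0.png

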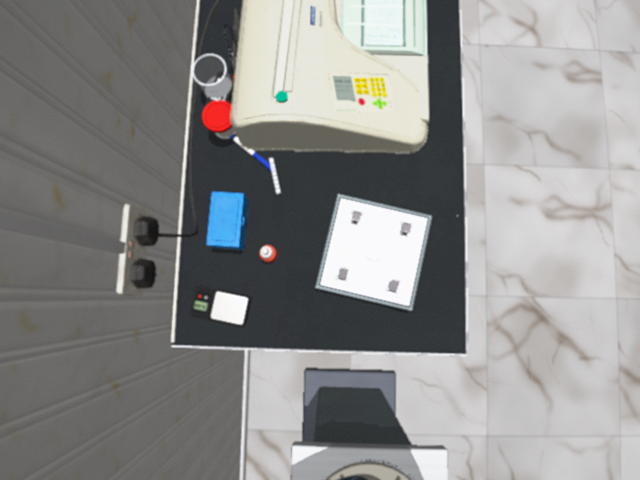

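The scene view shows the plate with rim corners near (258,257), (362,237), (401,323) and (285,355). In the top view they are near (338,195), (431,214), (411,309) and (317,288). I'll zoom in for detail.

```bash
python3 - <<'E'
import cv2
a=cv2.imread("pics/scene0.png")[225:370,245:415]; cv2.imwrite("pics/sc.png",cv2.resize(a,None,fx=4,fy=4,interpolation=cv2.INTER_CUBIC))
a=cv2.imread("pics/top0.png")[185:320,305:440]; cv2.imwrite("pics/tc.png",cv2.resize(a,None,fx=4,fy=4,interpolation=cv2.INTER_CUBIC))
E
```

```text
(no output)
```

View pics/sc.png

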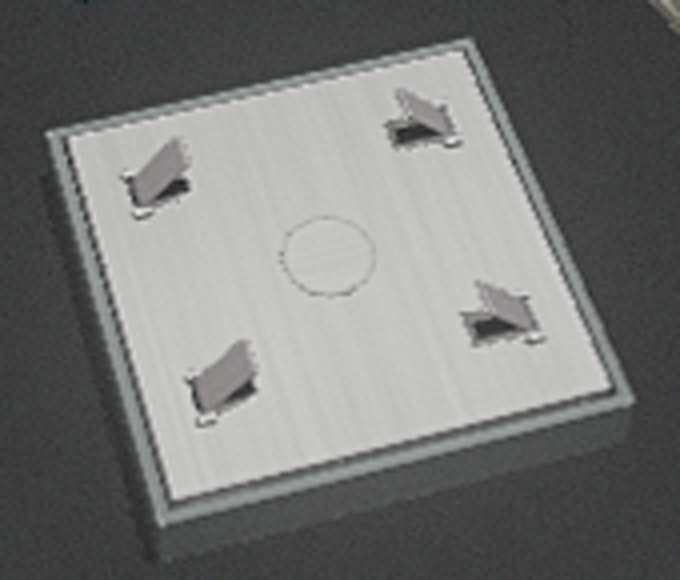

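View pics/tc.png

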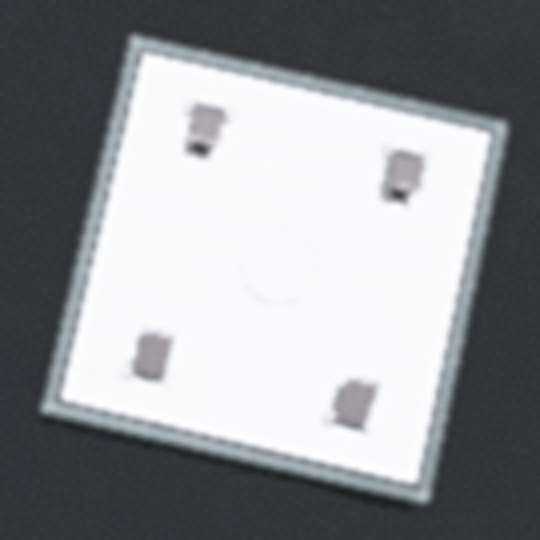

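The tabs hinge on the sides facing world ±x and point toward the middle. The tops of the four tabs are clearly visible. Next I fit the pose.

```bash
cat > h.py <<'E'
import numpy as np,cv2
from scipy.optimize import least_squares
from rig import sense, grab_frame, camera_model, job
def proj(P,m):
    T=np.linalg.inv(m["pose"]);K=np.array([[m["fx"],0,m["cx"]],[0,m["fy"],m["cy"]],[0,0,1]])
    p=cv2.projectPoints(np.asarray(P,float).reshape(-1,1,3),cv2.Rodrigues(T[:3,:3])[0],T[:3,3].copy(),K,np.asarray(m["dist_coeffs"],float))[0]
    return p.reshape(-1,2)
def W(l,p):
    c,s=np.cos(p[2]),np.sin(p[2]); l=np.asarray(l,float).reshape(-1,3)
    return np.c_[p[0]+c*l[:,0]-s*l[:,1],p[1]+s*l[:,0]+c*l[:,1],l[:,2]]
E
python3 - <<'E'
from h import *
L=[[100,100,34],[100,-100,34],[-100,-100,34],[-100,100,34]]
sc=np.array([(256.75,258),(363,235.5),(403.25,325.5),(285,355.75)])
tp=np.array([(337.75,194),(432.25,215.5),(412.25,310),(315.5,287.5)])
# order in top: TL=+x+y, TR=+x-y, BR=-x-y, BL=-x+y
# scene: right = +x..; TL(256,258): far left=+y -x ; TR=+x+y ; BR=+x-y ; BL=-x-y
scL=[L[3],L[0],L[1],L[2]]
ms,mt=camera_model("scene"),camera_model("top")
def f(p,w=(1,1)): return np.r_[w[0]*(proj(W(scL,p),ms)-sc).ravel(),w[1]*(proj(W(L,p),mt)-tp).ravel()]
for w in [(1,1),(1,0),(0,1)]:
    r=least_squares(f,[430,0,-.2],args=(w,)); print(w,r.x,np.round(r.fun,1))
r=least_squares(f,[430,0,-.2]).x
np.save("pose.npy",r)
C=[[76,78,37],[76,-78,37],[-76,-78,37],[-76,78,37]]
t=70-32*np.cos(np.radians(50))
Tb=[[t,52,63],[t,-52,63],[-t,-52,63],[-t,52,63]]
print(W(C,r));print(W(Tb,r))
for n,m,o in(("scene",ms,(245,225)),("top",mt,(305,185))):
    im=cv2.imread(f"pics/{n}0.png")
    a=im[o[1]:o[1]+145,o[0]:o[0]+170];a=cv2.resize(a,None,fx=4,fy=4)
    for P,c in((C,(0,0,255)),(Tb,(0,200,0))):
        for i,u in enumerate(proj(W(P,r),m)):
            q=tuple(int(v) for v in (u-o)*4+2); cv2.drawMarker(a,q,c,0,10); cv2.putText(a,str(i+1),q,0,.5,c)
    cv2.imwrite(f"pics/{n}_fit.png",a)
E
```

```text
(1, 1) [ 5.49879247e+02  3.19392758e-02 -2.06838713e-01] [-1.   0.2 -0.5 -0.9  0.6  0.9 -1.   1.7  0.1 -1.3 -0.4 -0.9 -0.5 -0.3
 -0.2 -0.9]
(1, 0) [ 5.51204076e+02  7.48597976e-01 -2.09796235e-01] [-0.3 -0.5  0.1 -1.3  1.   0.4 -0.7  0.8 -0.  -0.  -0.  -0.  -0.  -0.
 -0.  -0. ]
(0, 1) [ 5.48217500e+02 -5.65756003e-01 -2.03541152e-01] [-0.   0.  -0.  -0.   0.   0.  -0.   0.   0.1 -0.4 -0.2 -0.3 -0.1  0.4
  0.2  0.2]
[[640.27793701  60.76147738  37.        ]
 [608.24068074 -91.91338699  37.        ]
 [459.48055648 -60.69759883  37.        ]
 [491.51781276  91.97726554  37.        ]]
[[608.93551262  40.772105    63.        ]
 [587.57734177 -61.01113792  63.        ]
 [490.82298088 -40.70822644  63.        ]
 [512.18115173  61.07501647  63.        ]]
```

View pics/scene_fit.png

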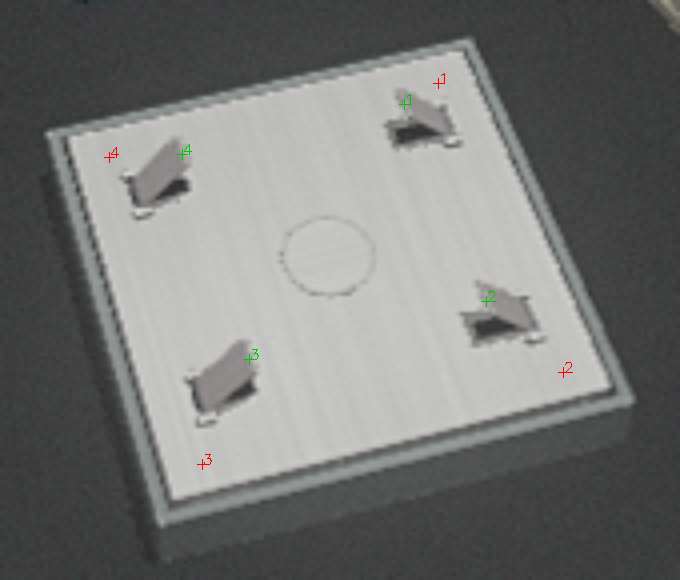

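View pics/top_fit.png

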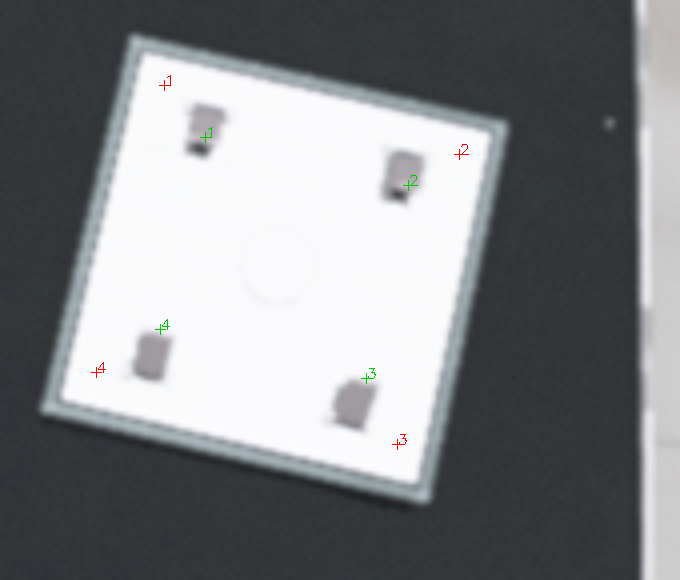

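The fit agrees with both pictures to about 1 px (about 2 mm): base at (550, 0), yaw -0.207, numbered corners in the right places. Next I check clearance to the analyser and compute the moves.

```bash
cat >> h.py <<'E'
def go(l,yaw=-0.207):
    """shift in cm/tool axes to local plate point l (z world)"""
    p=np.load("pose.npy"); s=sense(); t=W([l],p)[0]
    R=np.array(cv2.Rodrigues(np.zeros(3))[0])
    from scipy.spatial.transform import Rotation as Ro
    R=Ro.from_euler("xyz",s["tcp_rot"]).as_matrix()
    d=R.T@(t-s["eef_pos"])/10
    print("target",np.round(t,1),"shift cm",np.round(d,2),"twist",round(-((yaw-s["tcp_rot"][2]+np.pi)%(2*np.pi)-np.pi),3),"F",np.round(s["contact_force"],1),"clk",s["clock"])
def ray(u,n,z):
    m=camera_model(n);K=np.array([[m["fx"],0,m["cx"]],[0,m["fy"],m["cy"]],[0,0,1]])
    q=cv2.undistortPoints(np.array([[u]],float),K,np.asarray(m["dist_coeffs"]))[0,0]
    d=m["pose"][:3,:3]@np.r_[q,1];o=m["pose"][:3,3];return o+d*(z-o[2])/d[2]
E
python3 - <<'E'
from h import *
print(ray((475,288),"scene",0),ray((245,150),"top",200),ray((420,150),"top",100),ray((360,150),"scene",200))
go([-76,-78,90]); go([76,-78,90])
E
```

```text
[800.08988958 -99.1983244    0.        ] [700.32547379 242.33401137 200.        ] [742.53528995 -80.35589925 100.        ] [675.43218712 123.55495054 200.        ]
target [459.5 -60.7  90. ] shift cm [-37.34 -38.97  14.11] twist -0.923 F [ 0.1 -0.3  0.5] clk 0.1
target [608.2 -91.9  90. ] shift cm [-28.17 -51.09  14.1 ] twist -0.923 F [ 0.1 -0.3  0.5] clk 0.1
```

Request:
arm_command([
  {"translation":[-3.4,-3.5,0.5],"twist":-0.1,"gripper":0},
  {"translation":[-6.5,-6.8,1],"twist":-0.2,"gripper":0},
  {"translation":[-9.5,-9.9,2],"twist":-0.3,"gripper":0},
  {"translation":[-12.5,-13,3],"twist":-0.4,"gripper":0},
  {"translation":[-15.5,-16.2,4],"twist":-0.5,"gripper":0},
], squeeze=40)

```text
clock: 0.52
eef_pos: [339.7, -371.9, 194.8]
tcp_rot: [-3.141, 0.001, -0.626]
contact_force: [0.5, -1.5, 0.2]
opening: 0.302
```

```bash
python3 -c "
from h import *
go([-76,-78,90])"
```

```text
target [459.5 -60.7  90. ] shift cm [ -8.51 -32.24  10.51] twist -0.419 F [ 0.5 -1.5  0.2] clk 0.5167
```

Request:
arm_command([
  {"translation":[-1,-4,1],"twist":-0.1,"gripper":0},
  {"translation":[-2,-8,2],"twist":-0.2,"gripper":0},
  {"translation":[-3,-12,3],"twist":-0.3,"gripper":0},
  {"translation":[-4,-16,4],"twist":-0.4,"gripper":0},
  {"translation":[-5,-20,5],"twist":-0.419,"gripper":0},
])

```text
clock: 0.93
eef_pos: [414.4, -183.7, 145.9]
tcp_rot: [-3.14, 0.001, -0.201]
contact_force: [1.1, -0.3, -0.3]
opening: -0.001
```

```bash
python3 -c "
from h import *
go([-76,-78,70])"
```

```text
target [459.5 -60.7  70. ] shift cm [  1.97 -12.94   7.6 ] twist 0.006 F [ 1.1 -0.3 -0.3] clk 0.9333
```

Request:
arm_command([
  {"translation":[0.5,-3.2,1.5],"twist":0.006,"gripper":0},
  {"translation":[1,-6.5,3],"twist":0.006,"gripper":0},
  {"translation":[1.5,-9.8,5],"twist":0.006,"gripper":0},
  {"translation":[1.97,-12.94,7.0],"twist":0.006,"gripper":0},
  {"translation":[1.97,-12.94,7.6],"twist":0.006,"gripper":0},
])

```text
clock: 1.35
eef_pos: [459.7, -56.6, 67.8]
tcp_rot: [-3.14, 0.003, -0.204]
contact_force: [-0.5, -0.4, 0.2]
opening: 0.0
```

```bash
python3 - <<'E'
from h import *
go([-76,-78,40])
cv2.imwrite("pics/s1.png",cv2.resize(grab_frame("scene")[150:380,180:440],None,fx=3,fy=2.6)[:598])
cv2.imwrite("pics/w1.png",grab_frame("wrist"))
go([-76,-78,40]); print(sense()["eef_pos"])
E
```

```text
target [459.5 -60.7  40. ] shift cm [0.07 0.41 2.78] twist 0.003 F [-0.5 -0.4  0.2] clk 1.35
target [459.5 -60.7  40. ] shift cm [0.13 0.1  2.87] twist 0.003 F [-1.1 -1.4  0.9] clk 1.45
[458.49212959 -59.54442191  68.67685906]
```

View pics/s1.png

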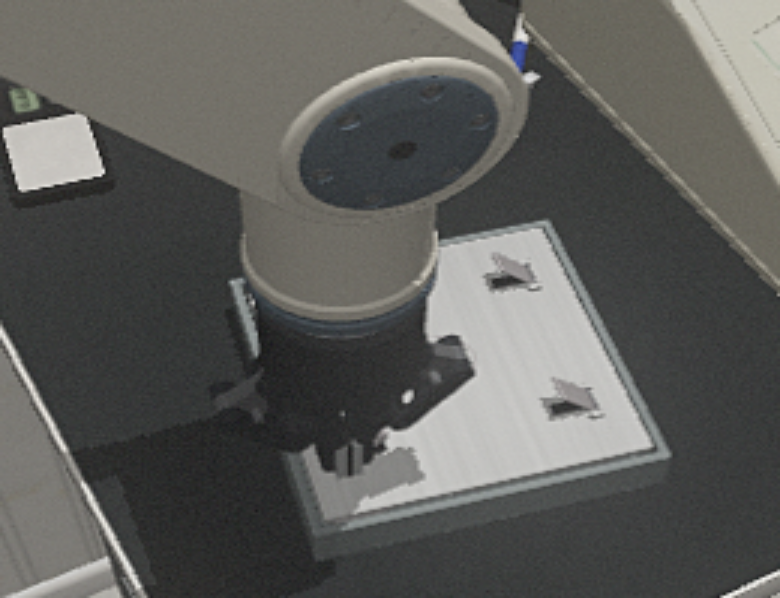

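View pics/w1.png

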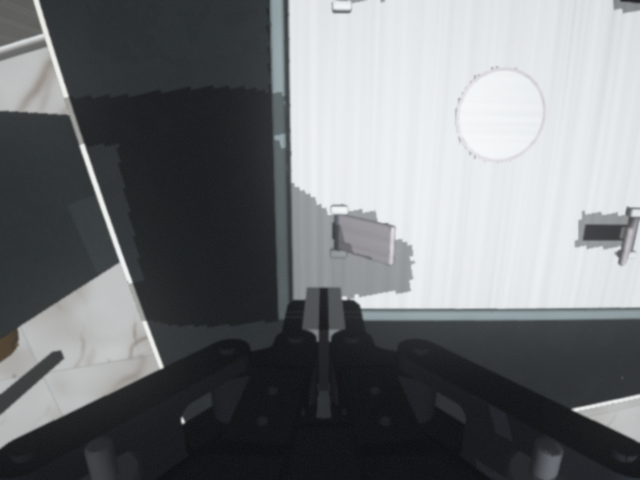

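The wrist view shows the shut tips at about (323,300), over the bare corner 3 and clear of tab 3 at (365,235). I descend to just above the plate.

Request:
arm_command([
  {"translation":[0.1,0.1,1.0],"twist":0.003,"gripper":0},
  {"translation":[0.1,0.1,2.0],"twist":0.003,"gripper":0},
  {"translation":[0.1,0.1,2.7],"twist":0.003,"gripper":0},
  {"translation":[0.1,0.1,2.8],"twist":0.003,"gripper":0},
  {"translation":[0.1,0.1,2.8],"twist":0.003,"gripper":0},
])

```text
clock: 1.87
eef_pos: [458.6, -61.3, 40.1]
tcp_rot: [-3.141, 0.005, -0.208]
contact_force: [-0.2, -0.3, 0.6]
opening: -0.003
```

Request:
arm_command([
  {"translation":[0,0,0.05],"twist":0,"gripper":0},
  {"translation":[0,0,0.1],"twist":0,"gripper":0},
  {"translation":[0,0,0.15],"twist":0,"gripper":0},
  {"translation":[0,0,0.2],"twist":0,"gripper":0},
  {"translation":[0,0,0.2],"twist":0,"gripper":0},
])

```text
clock: 2.28
eef_pos: [458.7, -61.3, 38.3]
tcp_rot: [-3.141, 0.005, -0.208]
contact_force: [-0.3, -0.3, -0.3]
opening: -0.002
```

Request:
arm_command([
  {"translation":[0,0,0.05],"twist":0,"gripper":0},
  {"translation":[0,0,0.1],"twist":0,"gripper":0},
  {"translation":[0,0,0.15],"twist":0,"gripper":0},
  {"translation":[0,0,0.2],"twist":0,"gripper":0},
  {"translation":[0,0,0.2],"twist":0,"gripper":0},
])

```text
clock: 2.7
eef_pos: [458.8, -61.3, 37.0]
tcp_rot: [-3.141, 0.005, -0.208]
contact_force: [-3.8, -0.2, 12.9]
opening: -0.0
```

Corner 3 is rigid: about 13 N at the nominal top height with no sink. Next is corner 4 (plate +y, which is tool -y).

Request:
arm_command([
  {"translation":[0,0,-2],"twist":0,"gripper":0},
  {"translation":[0,0,-4],"twist":0,"gripper":0},
  {"translation":[0,-2,-5],"twist":0,"gripper":0},
  {"translation":[0,-6,-5],"twist":0,"gripper":0},
  {"translation":[0,-10,-5],"twist":0,"gripper":0},
])

```text
clock: 3.12
eef_pos: [480.5, 36.9, 88.0]
tcp_rot: [-3.14, 0.003, -0.211]
contact_force: [0.9, -0.2, 0.4]
opening: 0.003
```

```bash
python3 -c "
from h import *
go([-76,78,39])"
```

```text
target [491.5  92.   39. ] shift cm [-0.06 -5.61  4.91] twist -0.004 F [ 0.9 -0.2  0.4] clk 3.1167
```

Request:
arm_command([
  {"translation":[-0.05,-3.5,0],"twist":0,"gripper":0},
  {"translation":[-0.05,-5.6,0],"twist":0,"gripper":0},
  {"translation":[-0.05,-5.6,1],"twist":0,"gripper":0},
  {"translation":[-0.05,-5.6,3],"twist":0,"gripper":0},
  {"translation":[-0.05,-5.6,4.6],"twist":0,"gripper":0},
])

```text
clock: 3.53
eef_pos: [491.6, 92.1, 41.3]
tcp_rot: [-3.14, 0.002, -0.21]
contact_force: [-0.1, -0.5, 0.2]
opening: 0.001
```

```bash
python3 -c "
from h import *
go([-76,78,38])"
```

```text
target [491.5  92.   38. ] shift cm [-0.    0.01  0.33] twist -0.003 F [-0.1 -0.5  0.2] clk 3.5333
```

Request:
arm_command([
  {"translation":[0,0,0.2],"twist":0,"gripper":0},
  {"translation":[0,0,0.3],"twist":0,"gripper":0},
  {"translation":[0,0,0.4],"twist":0,"gripper":0},
  {"translation":[0,0,0.5],"twist":0,"gripper":0},
  {"translation":[0,0,0.5],"twist":0,"gripper":0},
])

```text
clock: 3.95
eef_pos: [491.7, 91.7, 37.1]
tcp_rot: [-3.14, 0.002, -0.21]
contact_force: [-0.4, -1.2, 3.0]
opening: 0.001
```

Request:
arm_command([
  {"translation":[0,0,0.05],"twist":0,"gripper":0},
  {"translation":[0,0,0.1],"twist":0,"gripper":0},
  {"translation":[0,0,0.1],"twist":0,"gripper":0},
  {"translation":[0,0,0.1],"twist":0,"gripper":0},
  {"translation":[0,0,0.1],"twist":0,"gripper":0},
])

```text
clock: 4.37
eef_pos: [492.2, 91.5, 37.0]
tcp_rot: [-3.14, 0.001, -0.21]
contact_force: [-2.8, -2.0, 10.8]
opening: -0.001
```

Corner 4 is rigid too. Next is corner 1, across plate +x (tool +x).

Request:
arm_command([
  {"translation":[0,0,-2],"twist":0,"gripper":0},
  {"translation":[0,0,-4],"twist":0,"gripper":0},
  {"translation":[2,0,-5],"twist":0,"gripper":0},
  {"translation":[6,0,-5],"twist":0,"gripper":0},
  {"translation":[10,0,-5],"twist":0,"gripper":0},
])

```text
clock: 4.78
eef_pos: [591.3, 70.5, 88.6]
tcp_rot: [-3.139, -0.002, -0.209]
contact_force: [0.2, 0.7, 0.2]
opening: -0.0
```

```bash
python3 -c "
from h import *
go([76,78,38])"
```

```text
target [640.3  60.8  38. ] shift cm [ 4.98 -0.05  5.07] twist -0.002 F [0.2 0.7 0.2] clk 4.7833
```

Request:
arm_command([
  {"translation":[3,0,0],"twist":0,"gripper":0},
  {"translation":[5,0,0],"twist":0,"gripper":0},
  {"translation":[5,0,1],"twist":0,"gripper":0},
  {"translation":[5,0,3],"twist":0,"gripper":0},
  {"translation":[5,0,4.7],"twist":0,"gripper":0},
])

```text
clock: 5.2
eef_pos: [640.2, 60.0, 40.9]
tcp_rot: [-3.139, -0.002, -0.21]
contact_force: [-0.1, -0.1, -0.1]
opening: -0.001
```

Request:
arm_command([
  {"translation":[0,0,0.2],"twist":0,"gripper":0},
  {"translation":[0,0,0.3],"twist":0,"gripper":0},
  {"translation":[0,0,0.4],"twist":0,"gripper":0},
  {"translation":[0,0,0.5],"twist":0,"gripper":0},
  {"translation":[0,0,0.5],"twist":0,"gripper":0},
])

```text
clock: 5.62
eef_pos: [639.2, 60.0, 37.1]
tcp_rot: [-3.14, -0.001, -0.21]
contact_force: [-4.4, -0.7, 10.1]
opening: 0.001
```

Corner 1 is rigid as well (10 N at 37.1). That leaves corner 2.

Request:
arm_command([
  {"translation":[0,0,-2],"twist":0,"gripper":0},
  {"translation":[0,0,-4],"twist":0,"gripper":0},
  {"translation":[0,2,-5],"twist":0,"gripper":0},
  {"translation":[0,6,-5],"twist":0,"gripper":0},
  {"translation":[0,10,-5],"twist":0,"gripper":0},
])

```text
clock: 6.03
eef_pos: [618.7, -37.9, 88.3]
tcp_rot: [-3.139, -0.003, -0.207]
contact_force: [0.7, -0.6, -0.5]
opening: -0.001
```

```bash
python3 -c "
from h import *
go([76,-78,38])"
```

```text
target [608.2 -91.9  38. ] shift cm [0.07 5.52 5.01] twist 0.0 F [ 0.7 -0.6 -0.5] clk 6.0333
```

Request:
arm_command([
  {"translation":[0.05,3.5,0],"twist":0,"gripper":0},
  {"translation":[0.05,5.5,0],"twist":0,"gripper":0},
  {"translation":[0.05,5.5,1],"twist":0,"gripper":0},
  {"translation":[0.05,5.5,3],"twist":0,"gripper":0},
  {"translation":[0.05,5.5,4.7],"twist":0,"gripper":0},
])

```text
clock: 6.45
eef_pos: [608.2, -91.7, 40.9]
tcp_rot: [-3.139, -0.005, -0.208]
contact_force: [0.5, 0.0, -0.3]
opening: -0.0
```

Request:
arm_command([
  {"translation":[0,0,0.2],"twist":0,"gripper":0},
  {"translation":[0,0,0.3],"twist":0,"gripper":0},
  {"translation":[0,0,0.4],"twist":0,"gripper":0},
  {"translation":[0,0,0.5],"twist":0,"gripper":0},
  {"translation":[0,0,0.5],"twist":0,"gripper":0},
])

```text
clock: 6.87
eef_pos: [608.7, -91.2, 36.8]
tcp_rot: [-3.138, -0.006, -0.208]
contact_force: [-0.8, 2.1, 4.1]
opening: -0.002
```

Request:
arm_command([
  {"translation":[0,0,0.05],"twist":0,"gripper":0},
  {"translation":[0,0,0.1],"twist":0,"gripper":0},
  {"translation":[0,0,0.15],"twist":0,"gripper":0},
  {"translation":[0,0,0.15],"twist":0,"gripper":0},
  {"translation":[0,0,0.15],"twist":0,"gripper":0},
])

```text
clock: 7.28
eef_pos: [609.0, -91.2, 35.5]
tcp_rot: [-3.138, -0.006, -0.208]
contact_force: [-2.3, 0.5, 4.9]
opening: 0.001
```

Corner 2 gives. I press it further, well below 35 mm.

Request:
arm_command([
  {"translation":[0,0,0.05],"twist":0,"gripper":0},
  {"translation":[0,0,0.1],"twist":0,"gripper":0},
  {"translation":[0,0,0.15],"twist":0,"gripper":0},
  {"translation":[0,0,0.2],"twist":0,"gripper":0},
  {"translation":[0,0,0.2],"twist":0,"gripper":0},
])

```text
clock: 7.7
eef_pos: [609.1, -91.2, 33.6]
tcp_rot: [-3.138, -0.006, -0.208]
contact_force: [-1.9, 1.3, 5.0]
opening: -0.002
```

Request:
arm_command([
  {"translation":[0,0,0.05],"twist":0,"gripper":0},
  {"translation":[0,0,0.05],"twist":0,"gripper":0},
  {"translation":[0,0,0.05],"twist":0,"gripper":0},
  {"translation":[0,0,0.05],"twist":0,"gripper":0},
  {"translation":[0,0,0.05],"twist":0,"gripper":0},
])

```text
clock: 8.12
eef_pos: [609.1, -91.3, 33.4]
tcp_rot: [-3.138, -0.006, -0.208]
contact_force: [-2.0, 0.9, 8.2]
opening: -0.003
```

Held below 35 mm for most of a second, at about 33.4, where it met the stop. Now up and over tab 2's free end.

Request:
arm_command([
  {"translation":[0,0,-2],"twist":0,"gripper":0},
  {"translation":[0,0,-4],"twist":0,"gripper":0},
  {"translation":[0,0,-5],"twist":0,"gripper":0},
  {"translation":[0,0,-5],"twist":0,"gripper":0},
  {"translation":[0,0,-5],"twist":0,"gripper":0},
])

```text
clock: 8.53
eef_pos: [609.1, -91.5, 83.4]
tcp_rot: [-3.138, -0.007, -0.208]
contact_force: [0.4, -0.6, -0.5]
opening: 0.002
```

```bash
python3 - <<'E'
from h import *
go([46,-52,68])
cv2.imwrite("pics/s2.png",cv2.resize(grab_frame("scene")[150:380,180:440],None,fx=3,fy=2.6)[:598])
E
```

```text
target [584.2 -60.3  68. ] shift cm [-3.09 -2.53  1.53] twist -0.001 F [ 0.4 -0.6 -0.5] clk 8.5333
```

View pics/s2.png

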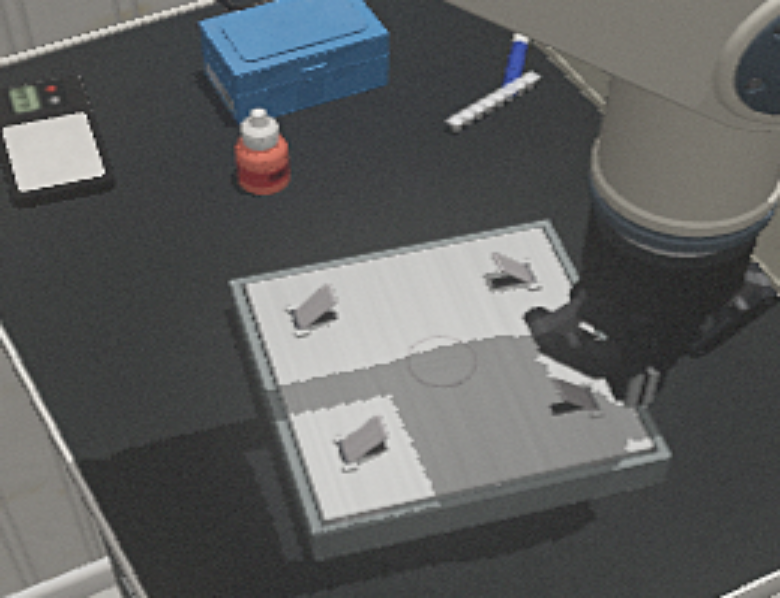

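All four tabs still stand: (315,308), (515,270), (365,440) and (575,395). The plate is in place and the bystanders haven't moved. I move over tab 2 while staying above it.

Request:
arm_command([
  {"translation":[-1.5,-1.3,0],"twist":0,"gripper":0},
  {"translation":[-3.1,-2.5,0],"twist":0,"gripper":0},
  {"translation":[-3.1,-2.5,0.5],"twist":0,"gripper":0},
  {"translation":[-3.1,-2.5,1.3],"twist":0,"gripper":0},
  {"translation":[-3.1,-2.5,1.5],"twist":0,"gripper":0},
])

```text
clock: 9.0
eef_pos: [582.7, -60.5, 65.7]
tcp_rot: [-3.139, -0.004, -0.208]
contact_force: [-1.6, 0.6, 0.2]
opening: -0.001
```

```bash
python3 - <<'E'
from h import *
go([46,-52,41])
cv2.imwrite("pics/w2.png",grab_frame("wrist"))
E
```

```text
target [584.2 -60.3  41. ] shift cm [ 0.13 -0.04  2.47] twist -0.001 F [-1.6  0.6  0.2] clk 9.0
```

View pics/w2.png

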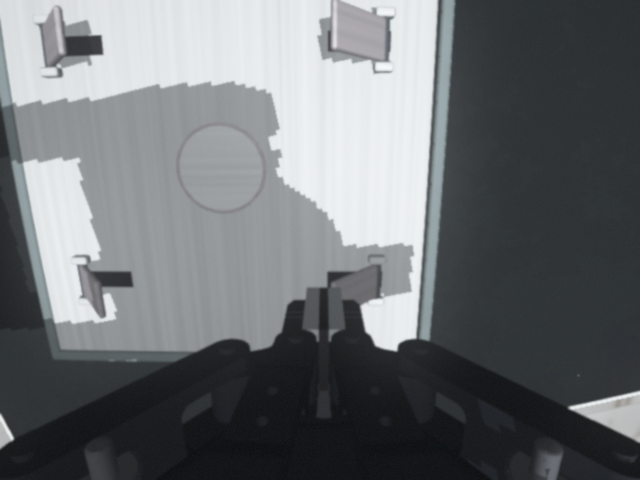

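The tips at (323,295) overlap the tab's free end at about (335,285). I press down in steps.

Request:
arm_command([
  {"translation":[0.2,0,0.4],"twist":0,"gripper":0},
  {"translation":[0.2,0,0.8],"twist":0,"gripper":0},
  {"translation":[0.2,0,1.2],"twist":0,"gripper":0},
  {"translation":[0.2,0,1.5],"twist":0,"gripper":0},
  {"translation":[0.2,0,1.5],"twist":0,"gripper":0},
])

```text
clock: 9.47
eef_pos: [581.3, -60.7, 49.1]
tcp_rot: [-3.139, 0.004, -0.209]
contact_force: [-9.5, 2.6, 4.5]
opening: -0.0
```

```bash
python3 - <<'E'
from h import *
go([46,-52,41])
cv2.imwrite("pics/w3.png",grab_frame("wrist"))
E
```

```text
target [584.2 -60.3  41. ] shift cm [ 0.28 -0.1   0.81] twist -0.002 F [-9.5  2.6  4.5] clk 9.4667
```

View pics/w3.png

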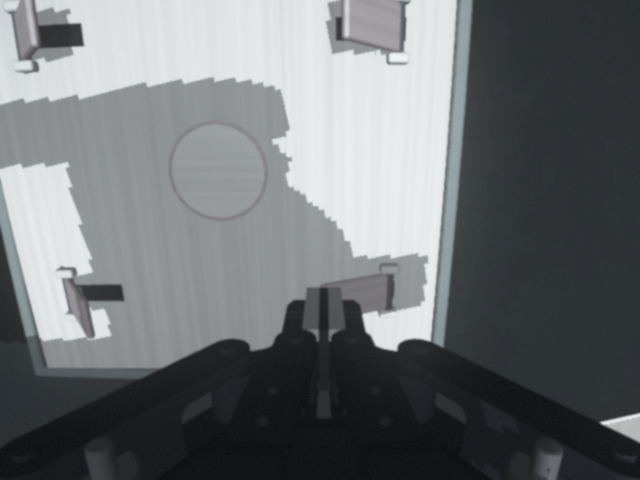

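The tab is folding, but there is a sideways push of -9.5 N on the tool. The fingertip is bearing on the tab's end edge, so I'll lift and press further up the tab, nearer the hinge.

Request:
arm_command([
  {"translation":[0,0,-0.8],"twist":0,"gripper":0},
  {"translation":[0,0,-1.6],"twist":0,"gripper":0},
  {"translation":[0.9,0,-1.6],"twist":0,"gripper":0},
  {"translation":[0.9,0,-1.6],"twist":0,"gripper":0},
  {"translation":[0.9,0,-1.6],"twist":0,"gripper":0},
])

```text
clock: 9.93
eef_pos: [591.6, -63.1, 65.5]
tcp_rot: [-3.139, 0.002, -0.209]
contact_force: [0.3, -0.5, 0.7]
opening: 0.001
```

```bash
python3 - <<'E'
from h import *
go([53,-52,44])
cv2.imwrite("pics/w4.png",grab_frame("wrist"))
E
```

```text
target [591.1 -61.7  44. ] shift cm [-0.08 -0.11  2.15] twist -0.002 F [ 0.3 -0.5  0.7] clk 9.9333
```

View pics/w4.png

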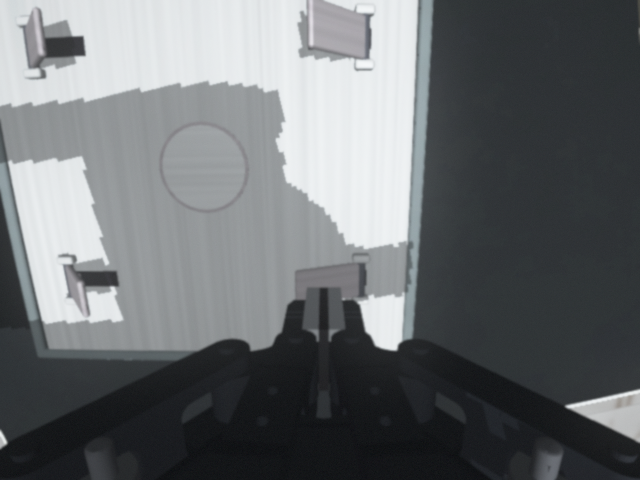

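The tips are now over the middle of the half-folded tab, which spans (297..365, 282) in the image. I press down again.

Request:
arm_command([
  {"translation":[-0.1,-0.1,0.6],"twist":0,"gripper":0},
  {"translation":[-0.1,-0.1,1.2],"twist":0,"gripper":0},
  {"translation":[-0.1,-0.1,1.7],"twist":0,"gripper":0},
  {"translation":[-0.1,-0.1,2.1],"twist":0,"gripper":0},
  {"translation":[-0.1,-0.1,2.2],"twist":0,"gripper":0},
])

```text
clock: 10.4
eef_pos: [589.2, -61.5, 42.0]
tcp_rot: [-3.139, 0.005, -0.209]
contact_force: [-1.0, 1.1, 1.0]
opening: -0.003
```

Request:
arm_command([
  {"translation":[0,0,0.1],"twist":0,"gripper":0},
  {"translation":[0,0,0.2],"twist":0,"gripper":0},
  {"translation":[0,0,0.25],"twist":0,"gripper":0},
  {"translation":[0,0,0.25],"twist":0,"gripper":0},
  {"translation":[0,0,0.25],"twist":0,"gripper":0},
])

```text
clock: 10.82
eef_pos: [589.1, -61.5, 39.9]
tcp_rot: [-3.139, 0.005, -0.209]
contact_force: [-2.4, 0.7, 5.5]
opening: -0.005
```

Request:
arm_command([
  {"translation":[0,0,0.05],"twist":0,"gripper":0},
  {"translation":[0,0,0.1],"twist":0,"gripper":0},
  {"translation":[0,0,0.15],"twist":0,"gripper":0},
  {"translation":[0,0,0.15],"twist":0,"gripper":0},
  {"translation":[0,0,0.15],"twist":0,"gripper":0},
])

```text
clock: 11.23
eef_pos: [589.2, -61.5, 39.3]
tcp_rot: [-3.139, 0.005, -0.209]
contact_force: [-4.1, -0.5, 9.3]
opening: -0.0
```

Request:
arm_command([
  {"translation":[0,0,0.05],"twist":0,"gripper":0},
  {"translation":[0,0,0.1],"twist":0,"gripper":0},
  {"translation":[0,0,0.15],"twist":0,"gripper":0},
  {"translation":[0,0,0.15],"twist":0,"gripper":0},
  {"translation":[0,0,0.15],"twist":0,"gripper":0},
])

```text
clock: 11.65
eef_pos: [589.3, -61.6, 39.2]
tcp_rot: [-3.139, 0.005, -0.209]
contact_force: [-5.6, 0.6, 15.3]
opening: 0.002
```

Firm at 15 N and z 39.2, against a flat-tab value of about 40. I back off and look.

Request:
arm_command([
  {"translation":[0,0,-2],"twist":0,"gripper":0},
  {"translation":[0,0,-5],"twist":0,"gripper":0},
  {"translation":[-1,4,-8],"twist":0,"gripper":0},
  {"translation":[-3,8,-10],"twist":0,"gripper":0},
  {"translation":[-5,12,-12],"twist":0,"gripper":0},
])

```text
clock: 12.07
eef_pos: [529.4, -152.8, 150.8]
tcp_rot: [-3.139, 0.003, -0.207]
contact_force: [0.5, -1.3, 0.5]
opening: 0.001
```

```bash
python3 - <<'E'
from h import *
cv2.imwrite("pics/s5.png",cv2.resize(grab_frame("scene")[220:370,245:420],None,fx=4,fy=4))
cv2.imwrite("pics/w5.png",grab_frame("wrist"))
s=sense();print(s["eef_pos"],s["contact_force"],s["clock"])
E
```

```text
[ 527.89620435 -155.5526064   152.03521833] [0.47984565 1.00626046 0.46101201] 12.1667
```

View pics/s5.png

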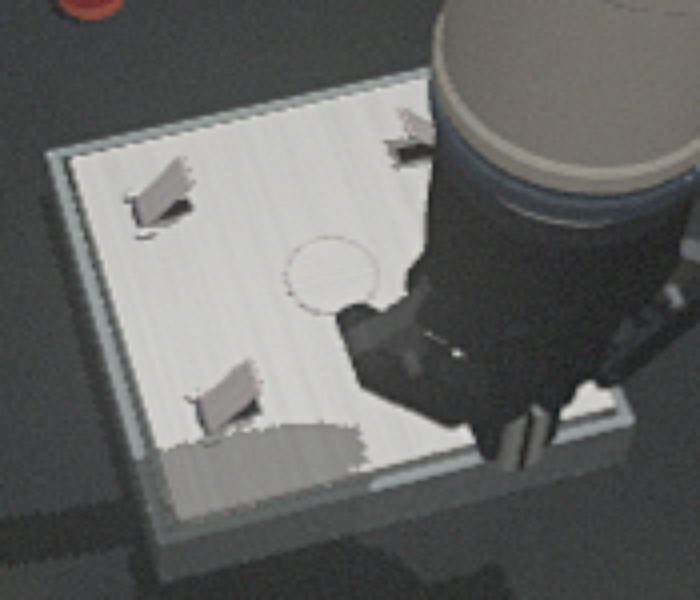

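View pics/w5.png

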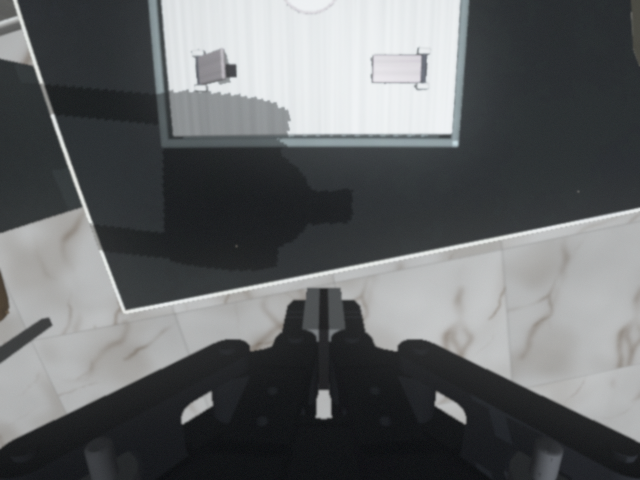

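Tab 2 looks flat, at (370..427, 68) in the wrist view. I move the arm further off for unobstructed views and a numerical check.

Request:
arm_command([
  {"translation":[-3,3,0],"twist":0,"gripper":0},
  {"translation":[-6,6,0],"twist":0,"gripper":0},
  {"translation":[-9,9,-1],"twist":0,"gripper":0},
  {"translation":[-12,11,-2],"twist":0,"gripper":0},
  {"translation":[-14,13,-3],"twist":0,"gripper":0},
])

```text
clock: 12.58
eef_pos: [360.9, -253.1, 181.8]
tcp_rot: [-3.14, 0.003, -0.212]
contact_force: [1.1, -0.1, 0.8]
opening: 0.0
```

```bash
python3 - <<'E'
from h import *
p=np.load("pose.npy")
for n,o in(("scene",(245,225)),("top",(305,185))):
    im=grab_frame(n);cv2.imwrite(f"pics/{n}6.png",im);m=camera_model(n)
    a=cv2.resize(im[o[1]:o[1]+145,o[0]:o[0]+170],None,fx=4,fy=4); b=a.copy()
    for th,c in((0.87,(0,200,0)),(.6,(0,0,255))):
        e=np.radians(50)-th
        q=[[70-32*np.cos(e)+1.5*np.sin(e),y,38.5+32*np.sin(e)+1.5*np.cos(e)] for y in(-43.5,-60.5)]
        for u in proj(W(q,p),m): cv2.drawMarker(b,tuple(int(v) for v in (u-o)*4+2),c,0,6)
    cv2.imwrite(f"pics/{n}6z.png",np.hstack([a[:,:],b])[:, :] if False else b); cv2.imwrite(f"pics/{n}6r.png",a)
s=sense();print(s["eef_pos"],s["clock"])
E
```

```text
[ 361.33925392 -254.79232334  183.1754082 ] 12.6833
```

View pics/scene6r.png

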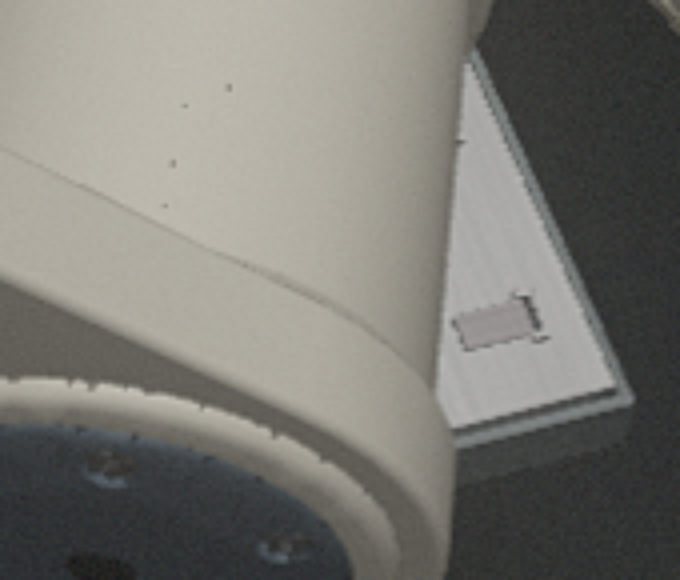

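View pics/scene6z.png

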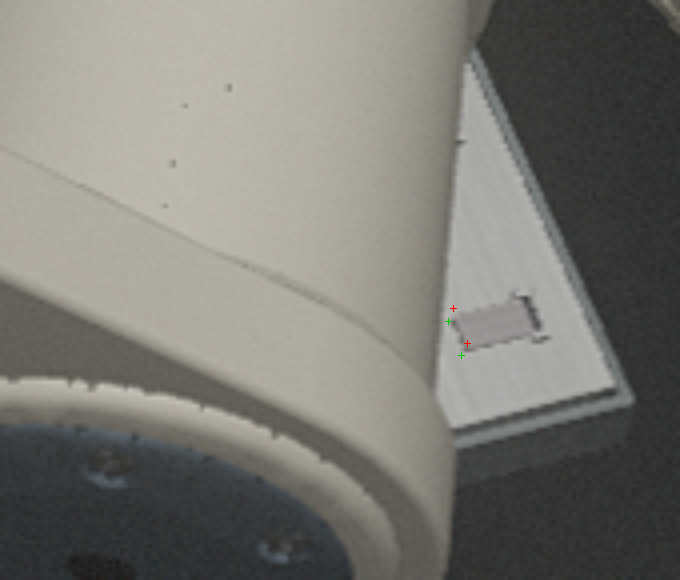

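View pics/scene6.png

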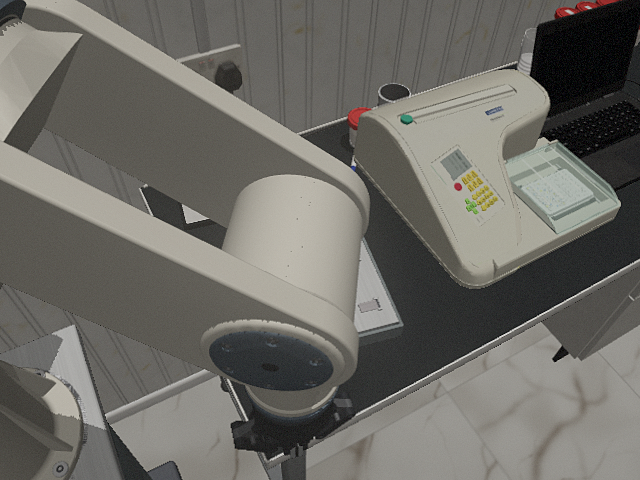

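View pics/top6z.png

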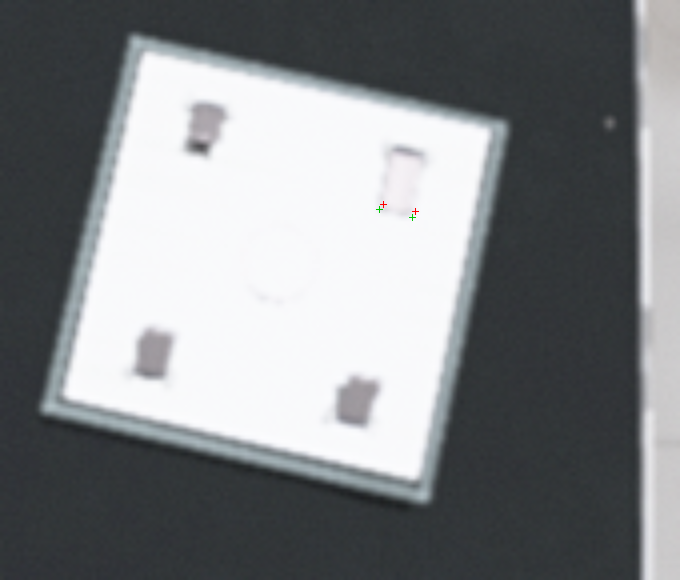

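The picture resolution (1 px is about 2 mm) can't settle flat against nearly flat. Tabs 1, 3 and 4 stand and the plate is in place. There's time left, so I'll press the tab's outer end once more and then test whether corner 2 is now propped.

```bash
python3 -c "
from h import *
go([46,-52,75])"
```

```text
target [584.2 -60.3  75. ] shift cm [ 17.65 -23.74  10.8 ] twist -0.007 F [ 1.1 -0.1  0.1] clk 12.6833
```

Request:
arm_command([
  {"translation":[2.5,-3,0],"twist":0,"gripper":0},
  {"translation":[5,-6,0],"twist":0,"gripper":0},
  {"translation":[7.5,-9,1],"twist":0,"gripper":0},
  {"translation":[10,-12,2],"twist":0,"gripper":0},
  {"translation":[12,-15,3],"twist":0,"gripper":0},
])

```text
clock: 13.1
eef_pos: [513.4, -131.8, 152.7]
tcp_rot: [-3.141, -0.001, -0.214]
contact_force: [-0.0, -0.6, 0.1]
opening: -0.0
```

```bash
python3 -c "
from h import *
go([46,-52,75])"
```

```text
target [584.2 -60.3  75. ] shift cm [ 5.39 -8.5   7.77] twist -0.007 F [-0.  -0.6  0.1] clk 13.1
```

Request:
arm_command([
  {"translation":[2,-3,1],"twist":0,"gripper":0},
  {"translation":[4,-6,3],"twist":0,"gripper":0},
  {"translation":[5.4,-8.5,5],"twist":0,"gripper":0},
  {"translation":[5.4,-8.5,7.7],"twist":0,"gripper":0},
  {"translation":[5.4,-8.5,7.7],"twist":0,"gripper":0},
])

```text
clock: 13.52
eef_pos: [582.6, -57.6, 70.8]
tcp_rot: [3.141, 0.005, -0.211]
contact_force: [-1.7, 0.4, -0.4]
opening: 0.001
```

```bash
python3 -c "
from h import *
go([46,-52,42])"
```

```text
target [584.2 -60.3  42. ] shift cm [0.23 0.23 2.88] twist -0.004 F [-1.7  0.4 -0.4] clk 13.5167
```

Request:
arm_command([
  {"translation":[0.1,0.1,0.8],"twist":0,"gripper":0},
  {"translation":[0.1,0.1,1.6],"twist":0,"gripper":0},
  {"translation":[0.1,0.1,2.2],"twist":0,"gripper":0},
  {"translation":[0.1,0.1,2.6],"twist":0,"gripper":0},
  {"translation":[0.1,0.1,2.8],"twist":0,"gripper":0},
])

```text
clock: 13.93
eef_pos: [583.1, -59.3, 42.9]
tcp_rot: [3.141, 0.005, -0.212]
contact_force: [0.1, 0.1, 0.5]
opening: -0.003
```

Request:
arm_command([
  {"translation":[0,0,0.05],"twist":0,"gripper":0},
  {"translation":[0,0,0.1],"twist":0,"gripper":0},
  {"translation":[0,0,0.15],"twist":0,"gripper":0},
  {"translation":[0,0,0.15],"twist":0,"gripper":0},
  {"translation":[0,0,0.15],"twist":0,"gripper":0},
])

```text
clock: 14.35
eef_pos: [583.3, -59.3, 41.7]
tcp_rot: [3.141, 0.004, -0.213]
contact_force: [0.9, 0.5, -0.5]
opening: -0.003
```

Request:
arm_command([
  {"translation":[0,0,0.1],"twist":0,"gripper":0},
  {"translation":[0,0,0.15],"twist":0,"gripper":0},
  {"translation":[0,0,0.2],"twist":0,"gripper":0},
  {"translation":[0,0,0.2],"twist":0,"gripper":0},
  {"translation":[0,0,0.2],"twist":0,"gripper":0},
])

```text
clock: 14.77
eef_pos: [583.4, -59.3, 40.0]
tcp_rot: [3.141, 0.004, -0.212]
contact_force: [-1.3, 0.0, 5.0]
opening: 0.0
```

Contact is at z 40.0 at the tab's outer end, which is the flat height. I press a little firmer, then test the corner.

Request:
arm_command([
  {"translation":[0,0,0.1],"twist":0,"gripper":0},
  {"translation":[0,0,0.15],"twist":0,"gripper":0},
  {"translation":[0,0,0.2],"twist":0,"gripper":0},
  {"translation":[0,0,0.2],"twist":0,"gripper":0},
  {"translation":[0,0,0.2],"twist":0,"gripper":0},
])

```text
clock: 15.18
eef_pos: [583.5, -59.4, 39.2]
tcp_rot: [3.141, 0.004, -0.212]
contact_force: [-4.8, 0.2, 16.4]
opening: -0.002
```

Request:
arm_command([
  {"translation":[0,0,-1],"twist":0,"gripper":0},
  {"translation":[0,0,-2.5],"twist":0,"gripper":0},
  {"translation":[1,1,-3.5],"twist":0,"gripper":0},
  {"translation":[3,2.6,-3.5],"twist":0,"gripper":0},
  {"translation":[3,2.6,-3.5],"twist":0,"gripper":0},
])

```text
clock: 15.6
eef_pos: [611.0, -93.6, 75.8]
tcp_rot: [3.141, -0.001, -0.213]
contact_force: [-0.3, 0.2, -0.2]
opening: -0.002
```

```bash
python3 -c "
from h import *
go([76,-78,38])"
```

```text
target [608.2 -91.9  38. ] shift cm [-0.31 -0.11  3.78] twist -0.006 F [-0.3  0.2 -0.2] clk 15.6
```

Request:
arm_command([
  {"translation":[-0.2,-0.1,1],"twist":0,"gripper":0},
  {"translation":[-0.2,-0.1,2],"twist":0,"gripper":0},
  {"translation":[-0.2,-0.1,3],"twist":0,"gripper":0},
  {"translation":[-0.2,-0.1,3.6],"twist":0,"gripper":0},
  {"translation":[-0.2,-0.1,3.6],"twist":0,"gripper":0},
])

```text
clock: 16.02
eef_pos: [607.6, -91.5, 37.5]
tcp_rot: [3.141, 0.002, -0.212]
contact_force: [0.5, -0.3, 0.1]
opening: -0.001
```

Request:
arm_command([
  {"translation":[0,0,0.1],"twist":0,"gripper":0},
  {"translation":[0,0,0.2],"twist":0,"gripper":0},
  {"translation":[0,0,0.3],"twist":0,"gripper":0},
  {"translation":[0,0,0.3],"twist":0,"gripper":0},
  {"translation":[0,0,0.3],"twist":0,"gripper":0},
])

```text
clock: 16.43
eef_pos: [607.8, -91.4, 35.8]
tcp_rot: [3.141, 0.002, -0.212]
contact_force: [-3.2, -0.3, 12.4]
opening: 0.003
```

Request:
arm_command([
  {"translation":[0,0,0.05],"twist":0,"gripper":0},
  {"translation":[0,0,0.1],"twist":0,"gripper":0},
  {"translation":[0,0,0.1],"twist":0,"gripper":0},
  {"translation":[0,0,0.1],"twist":0,"gripper":0},
  {"translation":[0,0,0.1],"twist":0,"gripper":0},
])

```text
clock: 16.85
eef_pos: [607.9, -91.4, 35.8]
tcp_rot: [3.141, 0.001, -0.212]
contact_force: [-4.0, 0.1, 10.6]
opening: 0.001
```

The corner is now propped: it stops hard at 35.8 (about 1 mm slack) with over 10 N, where before it sank to 33.4. I retreat and do a last check.

Request:
arm_command([
  {"translation":[0,0,-2],"twist":0,"gripper":0},
  {"translation":[0,0,-5],"twist":0,"gripper":0},
  {"translation":[0,3,-8],"twist":0,"gripper":0},
  {"translation":[0,7,-11],"twist":0,"gripper":0},
  {"translation":[0,11,-13],"twist":0,"gripper":0},
])

```text
clock: 17.27
eef_pos: [587.7, -188.7, 162.7]
tcp_rot: [3.141, -0.001, -0.21]
contact_force: [0.5, -0.4, -0.2]
opening: -0.0
```

Request:
arm_command([
  {"translation":[0,3,0],"twist":0,"gripper":0},
  {"translation":[0,5,0],"twist":0,"gripper":0},
  {"translation":[0,6,0],"twist":0,"gripper":0},
  {"translation":[0,6,0],"twist":0,"gripper":0},
  {"translation":[0,6,0],"twist":0,"gripper":0},
])

```text
clock: 17.68
eef_pos: [574.9, -246.8, 162.3]
tcp_rot: [3.141, 0.0, -0.21]
contact_force: [-0.2, 0.9, 0.2]
opening: -0.003
```

```bash
python3 - <<'E'
from h import *
cv2.imwrite("pics/s7.png",cv2.resize(grab_frame("scene")[160:370,165:420],None,fx=3,fy=2.8)[:598])
cv2.imwrite("pics/t7.png",grab_frame("top"))
s=sense();print(s["eef_pos"],s["contact_force"],s["clock"])
E
```

```text
[ 575.20807627 -245.95663228  162.26462755] [-0.12369869  0.59913806 -0.14431334] 17.7833
```

View pics/s7.png

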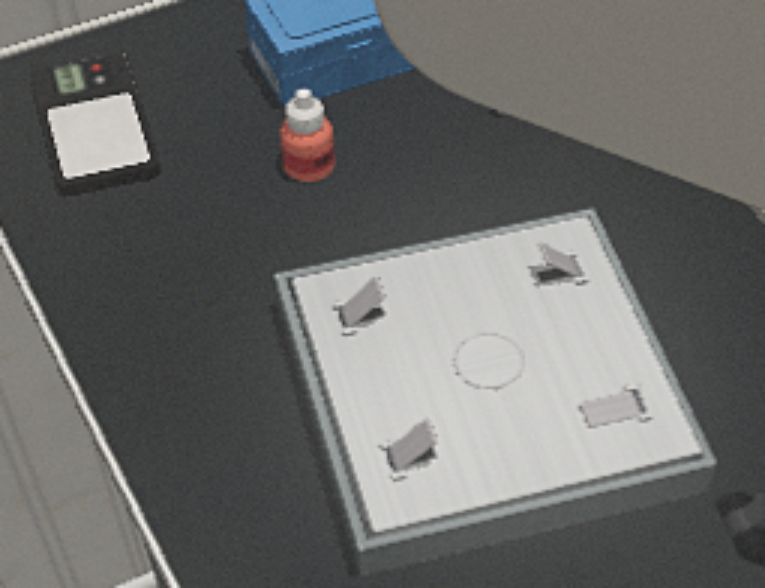

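View pics/t7.png

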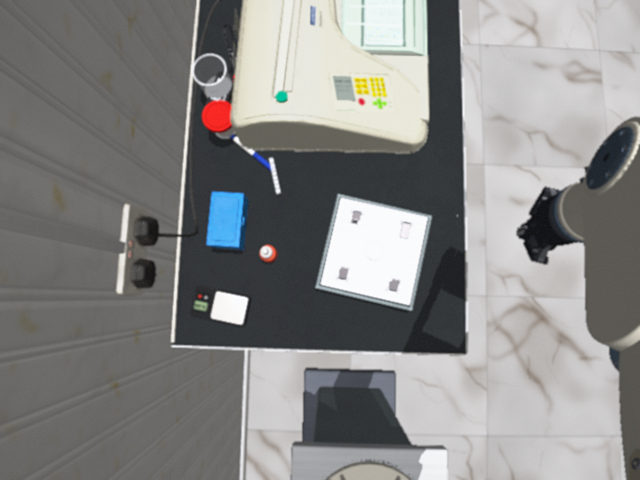

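The final views show tab 2 flat at (612,408), the other three standing at (360,305), (558,262) and (412,447), the plate seated in place, the bystanders unmoved and the arm clear. I hand the job in.

```bash
python3 -c "
from rig import job
print(job.sign_off())"
```

```text
the job is handed in; nothing more can be done
None
```

The rocking corner was corner 2 (+x, -y). Its shim tab is now folded flat and the job is handed in, at about 18 s of the 58 s allowed.

- **Finding the corner:** corners 1, 3 and 4 stayed rigid, reading 10–13 N at z of about 37.0 mm. Corner 2 gave at 4–5 N and sank to z = 33.4 mm; it was held below 35 mm with all four tabs still standing.
- **Folding the tab:** the first press caught the tab's end edge, with about 10 N sideways, so I lifted and pressed nearer its middle. A later press on its outer end met contact at z = 40.0 mm, the height expected when flat.
- **Prop check:** pressed again, corner 2 stops firmly at about 35.8 mm with over 10 N, so it still gives about 1 mm under load.
- **Final pictures:** tabs 1, 3 and 4 stand, and the plate and bystanders look unmoved. The arm is clear, with no contact force.
- **Not settled:** the pictures resolve only about 2 mm, and before the last presses they couldn't tell a flat tab from a nearly flat one. That it is flat rests mainly on the 40.0 mm contact height. The plate's level was judged only from the picture and these heights.

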